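# Open the produce clamp

### The arm

A 6-joint arm with a two-finger parallel gripper is mounted at the origin on the work surface. World frame = base frame: x ahead of the robot, y to its left, z up, the work surface at z = 0. Lengths are in m, angles in rad, forces in N, time in s.
With the tool pointing down it reaches from about 0.275 to 0.825 m from the base axis. Payload 4.9 kg.
Tool frame: the origin (TCP) lies midway between the tips of the shut fingers; the grasp point (between the pads) lies 19 mm behind it (grip_point_offset is the distance from the TCP to the grasp point, in m); z points along the fingers, y is the line along which they close (so a half turn about z gives the same grasp; the last joint's range is limited). The gripper opens to 85 mm and grips with 20 to 120 N. Pads are 22 mm wide; open, the fingers measure 114 mm over their backs; the gripper's body (76 mm by 85 mm) begins 54 mm behind the grasp point. The pads swing forward as they close: fully open they stand 13 mm farther back than shut.
Start: joints at [-1.309, 0.326, -0.193, 1.052, 0, 1.437], TCP at [0.212, -0.507, 0.231] pointing down, gripper open.
Joint ranges: [-2.65, 2.65], [-0.97, 1.79], [-1.3, 1.35], [-1.93, 2.1], [-1.47, 1.37], [-3.14, 3.14]. Speed limits (rad/s): [2.57, 2.57, 3.14, 3.14, 3.14, 3.14].

### API

Orientations are given as a rotation vector (axis times angle).
In Python, from cell import * gives the robot as it stands. Calls block until the motion is done:
- movep(position, orientation): joint-space move of the TCP to a pose.
- move_l(position, velocity=0.15, rot=None, until_force=None): straight line of the TCP; rot=None keeps the orientation; velocity is the mean speed in m/s. With until_force (N) it stops when the force on the tool has changed by that much, and returns True; else False.
- set_joints(angles): joint-space move.
- let_go() and grab(newtons=None): open the fingers fully, or close them until they stop; newtons is the grip in N (None keeps the last).
- sleep(seconds).
- ik(position, orientation): joint angles nearest the present ones, or None.
- get_state(): the state.
- grab_frame(name): name is "side" or "top"; returns a dict with "img" (400x640x3 uint8, red, green, blue), "fx", "fy", "cx", "cy" (pixels), "cam_to_world" (4x4, takes a point from camera to world coordinates). Camera axes: x right, y down, z forward; pixel columns grow to the right and rows downward; lengths in m; the calibration is good to about 2 mm. A picture is of the moment at which its call begins. There is no depth.
A pose or a line that the arm cannot do raises MotionError and nothing moves.
- sign_off(): hands the job in; it is judged then, once.
Trained networks look in the newest picture that a camera, given by its name, has taken for a name from the list of things; names that differ only in an ending like _2 or _b are one class to them, and where a whole thing is asked for, a point or a joint stands for the part that bears it (a point fixed in the world has none). Each returns a list of dicts, best first, with "score" (0 to 1); they miss things now and then, are a little off and sometimes report something else, mostly with a low value. They report only what shows in the picture. A call takes as long as a camera call.
- spot_in(camera, name): "centre" ([column, row] in pixels, amid what is visible of it).
- silhouettes(camera, name): "mask" (400x640 bool, what is visible of it) and "centre" ([column, row] in pixels, amid what is visible of it).
- tip_of(camera, name): "centre" ([column, row] in pixels: a listed point, or the origin of a listed thing).
The state is a dict: "clock": time; "q": joint angles; "joint_velocities": joint speeds; "tau": joint torques, N m; "position": TCP position; "eef_rot": TCP orientation; "contact_force": force on the tool from outside, world axes, zero at the start; "wrist_torque": the same for the moment, N m; "finger_gap": opening from 0.0 (shut) to 1.0 (fully open); "grasp_force": force on a finger pad.
Only numpy, scipy, OpenCV 4.12 (cv2) and the standard library are available. Lean on these libraries where they do the work, as an engineer would, in place of code of your own. Each camera call takes 0.05 s, during which the arm holds its last target. There are 200 camera calls.

### The job

Open the produce clamp on the prep table for the next, bigger squash: with a fingertip press down the thumb pad of the ratchet release on the sliding jaw and, keeping it pressed, push the jaw all the way back along its bar, away from the half squash, to the end stop. Then let the pad spring up and move clear. Only press and push: do not lift or shift the half squash or anything else on the table.

Things in the scene. Friction and masses are not known exactly. Their poses are not given: they have to be found in the camera images.
- clamp: Fixed clamp: white base 420 x 130 x 12 mm, crosswise before the robot. Origin: centre of its underside, on the table; x along the bar in the opening direction (away from the squash, to the robot's left), z up. White deck (top 30 mm high) with a fixed 85 mm high jaw at the -x end; from it a steel bar, 24 mm wide, saw teeth on top (38 mm high, pitch 10 mm), runs to the 48 mm high end stop at +x.
- jaw (a joint): Position of the sliding jaw along the bar, m: 0 at the squash end, 0.160 fully open (hard stop). The ratchet blocks opening (after at most 10 mm of play) unless the release is held down. Sliding takes about 3 N and it stays where left. Along +x it carries a face plate, a 58 mm gap with the thumb pad in it, then the push post.
- post (a point): Centre of the flat face of the push post, on the sliding jaw, 90 mm above the table; the face looks to clamp -x, towards the pad. The post is a black upright plate 64 mm wide (across the bar), 12 mm thick, from 77 to 103 mm above the table, on two legs. Pushing this face along clamp +x opens the jaw.
- release (a joint): Angle of the release rocker, rad: 0 to 0.13 when let go (it depends on how the pawl lies on the teeth); above 0.14 the pawl is clear and the jaw slides; 0.34 fully down (hard stop). Spring return, 2 to 8 N on the pad. It turns on a pin across the bar, 52 mm above the table, 28 mm beyond the post's face towards clamp +x.
- pad (a point): Centre of the top of the ribbed black thumb pad, 42 mm along the bar, 44 mm wide, from 5 mm before the post's face to 10 mm from the face plate. Heights above the table: let go about 73 mm by the post, 79 at the free end; half pressed level at 66; fully down 61 and 53. A vertical fingertip against the post with its end 62 to 64 mm above the table keeps the release open.
- jaw_face (a point): Centre of the front (squash side) of the sliding jaw's aluminium face plate, 58 mm above the table. The plate is 8 mm thick, 90 mm wide, from 32 to 84 mm above the table; the post's face lies 66 mm behind this point towards clamp +x.
- squash: Half squash, an orange dome 90 mm across and 45 mm high, loose, cut face down on the clamp's deck between the fixed jaw and the sliding jaw. Origin: centre of its underside. Leave it there.
- shaker: Clear plastic shaker jar with steel cap, 44 mm across, 95 mm high, standing beside the clamp. Origin: centre of its underside. Leave it.
- spoon: Wooden spoon 200 mm long lying beside the clamp. Origin: underside, midway. Leave it.
- wedge_a: Orange squash wedge 75 x 26 x 24 mm lying beside the clamp, on the robot's side. Origin: centre of its underside. Leave it.
- wedge_b: Orange squash wedge as above, on the green cutting board to the right. Leave it.
- wedge_c: Orange squash wedge as above, on the green cutting board to the right. Leave it.

How it is judged:
On the way, in this order (a step that is already met when the one before it is completed fails the run):
1. the thumb pad of the release is pressed down by the fingers, the jaw still within 30 mm of its starting place (value of joint release above 0.14 rad and contact force between the fingers and release above 0.3 N and distance of post from where it was at the start of the episode below 0.03 m), for 0.1 s.
2. the jaw has been pushed back to the end stop (value of joint jaw above 0.152 m), for 0.1 s.
At the end, for the whole second after the job is handed in: The jaw stands within 8 mm of the end stop (jaw joint above 0.152 m) at rest, the release is let go (below 0.16 rad), and the half squash lies within 12 mm of where it was (value of joint jaw above 0.152 m and velocity of joint jaw below 0.005 m/s and value of joint release below 0.16 rad and distance of squash from where it was at the start of the episode below 0.012 m and linear speed of squash below 0.02 m/s); the robot touches nothing.
It fails at once if the half squash is lifted or shifted by more than 12 mm (distance of squash from where it was at the start of the episode above 0.012 m).
It fails at once if another loose thing is lifted or shifted by more than 15 mm (distance of any of shaker, spoon, wedge_a, wedge_b, wedge_c from where it was at the start of the episode above 0.015 m).
It also fails if it takes over 38 s, if anything falls off the work surface, if the arm or the gripper's body presses on something with over 40 N, if the wrist force passes 120 N, or if a joint passes its speed limit or range.

## Working session

There is one attempt and no reset: what is moved stays moved. The work goes in short steps, each a Python script; the robot and the scene stay as the last script left them, time stands still between calls to the robot, and variables do not carry over. Pictures are saved under pics/ and viewed, at most 10 in all, crops included, and the job is handed in when it is done.

```bash
mkdir -p pics
cat > h.py <<'E'
from cell import *
import numpy as np, cv2
def ray(f,p):
    T=np.array(f["cam_to_world"]);d=T[:3,:3]@np.array([(p[0]-f["cx"])/f["fx"],(p[1]-f["cy"])/f["fy"],1]);return T[:3,3],d
def atz(f,p,z):
    o,d=ray(f,p);return o+d*(z-o[2])/d[2]
E
python3 - <<'E'
from h import *
print(get_state()["clock"],get_state()["eef_rot"])
for c in("top","side"):
    f=grab_frame(c);cv2.imwrite(f"pics/{c}0.png",f["img"][:,:,::-1])
    print(c,np.array(f["cam_to_world"])[:3,3].round(3))
    for n,z in(("clamp",0),("post",.09),("pad",.076),("jaw_face",.058),("squash",.03),("shaker",0)):
        for r in tip_of(c,n)[:2]: print(n,np.round(r["centre"],1),round(r["score"],2),atz(f,r["centre"],z).round(4))
E
```

```text
0.0 [-3.07853342e+00 -6.17349783e-01  1.46336727e-04]
top [ 0.473 -0.195  1.119]
clamp [289.8 230.4] 0.56 [ 0.4945 -0.0573  0.    ]
post [288.2 231.2] 0.73 [ 0.4908 -0.0643  0.09  ]
pad [296.9 230.3] 0.92 [ 0.4933 -0.0847  0.076 ]
pad [315.5 186.1] 0.45 [ 0.6059 -0.132   0.076 ]
jaw_face [310.9 226.6] 0.56 [ 0.503 -0.119  0.058]
squash [340.9 217.4] 0.76 [ 0.5278 -0.1965  0.03  ]
shaker [320.9 184.5] 0.51 [ 0.6199 -0.1423  0.    ]
side [0.537 0.735 1.222]
clamp [339.4 248.4] 0.66 [ 0.4975 -0.0634  0.    ]
post [342.7 234.2] 0.59 [ 0.4899 -0.0536  0.09  ]
jaw_face [337.2 222.7] 0.97 [ 0.5043 -0.1185  0.058 ]
jaw_face [306.2 291.8] 0.16 [0.593  0.1156 0.058 ]
squash [329.6 206.2] 0.68 [ 0.5268 -0.2047  0.03  ]
shaker [296.8 230.6] 0.89 [ 0.6308 -0.1304  0.    ]
```

Run:
```python
import cv2
for c,(x,y) in(("top",(200,130)),("side",(240,150))):
    a=cv2.imread(f"pics/{c}0.png")[y:y+150,x:x+200];cv2.imwrite(f"pics/{c}0c.png",cv2.resize(a,None,fx=4,fy=4,interpolation=cv2.INTER_CUBIC))
```

```text
(no output)
```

View pics/top0c.png

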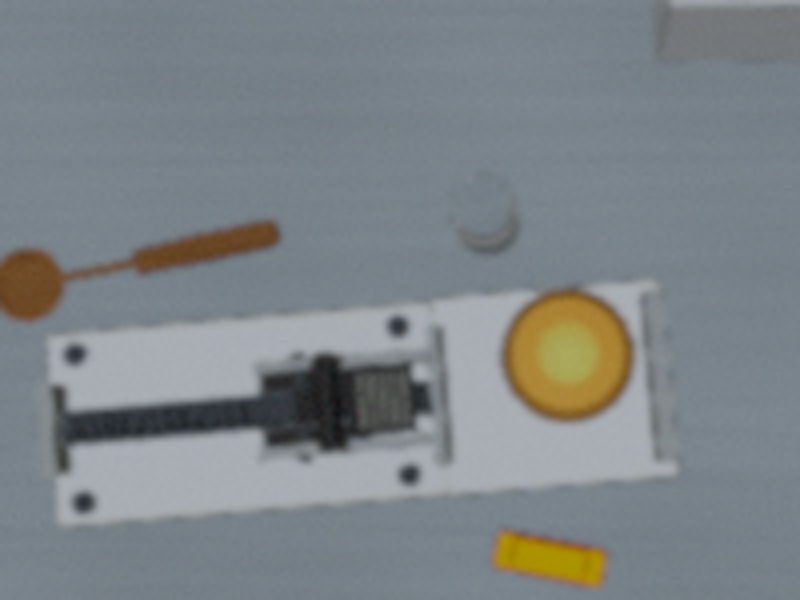

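View pics/side0c.png

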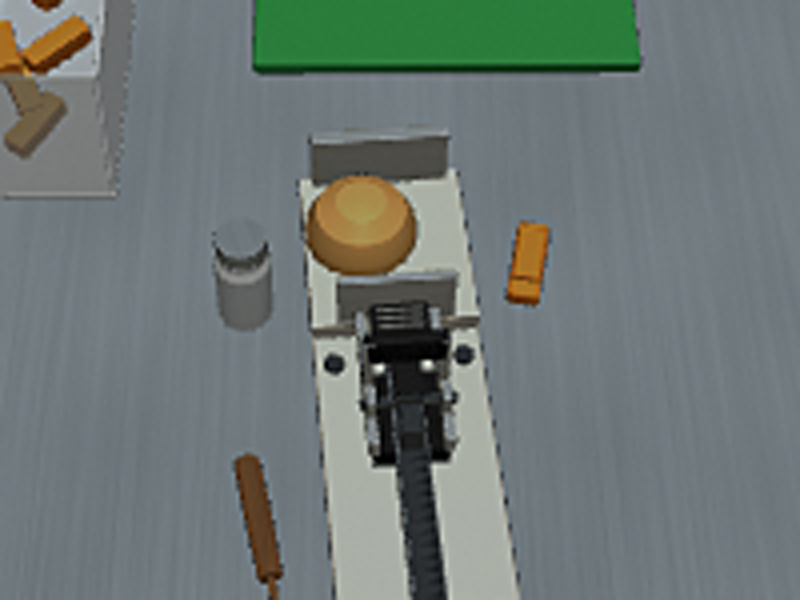

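The top view shows the clamp turned a few degrees. In full-image pixels the pad is around (296,230), the post's face edge near column 286, the face plate near 310 and the end stop near 216. The squash and the other items are clear of the gap. Next I'll get the axis from the base corners, move above the pad and check.

```bash
cat >> h.py <<'E'
from scipy.spatial.transform import Rotation as R
E
python3 - <<'E'
from h import *
f=grab_frame("top")
P=lambda x,y,z:atz(f,(200+x/4,130+y/4),z)[:2]
TL,BL,TR,BR=P(48,338,.012),P(58,525,.012),P(658,280,.03),P(678,475,.03)
u=(TL+BL-TR-BR)/2;L=np.linalg.norm(u);u/=L;n=np.array([-u[1],u[0]]);c=(TL+BL+TR+BR)/4
print("u",u,L,"c",c,np.linalg.norm(TL-BL))
for nm,p in dict(bar=P(70,428,.038),postface=P(346,400,.103),padpost=P(355,400,.073),padfree=P(413,397,.079),plate=P(437,395,.084),platefront=P(448,395,.084),stop=P(67,428,.048),
  padTop=(.4933,-.0847),postTop=(.4908,-.0643),postSide=(.4899,-.0536),jfT=(.503,-.119),jfS=(.5043,-.1185)).items():
    d=np.array(p)-c;print(nm,np.round([d@u,d@n],4))
for s in(1,-1):
    x=np.array([s*u[0],s*u[1],0]);z=np.array([0,0,-1.]);r=R.from_matrix(np.c_[x,np.cross(z,x),z]).as_rotvec()
    print(s,r,ik([.493,-.085,.2],r),ik([.48,.08,.063],r))
E
```

```text
u [-0.08215115  0.99661988] 0.41546515072119783 c [ 0.4923044  -0.05824159] 0.12633451658482506
bar [ 0.1883 -0.0003]
postface [-0.0036 -0.001 ]
padpost [-0.0055 -0.0014]
padfree [-0.043  0.   ]
plate [-0.0586  0.0002]
platefront [-0.0655  0.0008]
stop [ 0.1873 -0.0002]
padTop [-0.0265  0.0012]
postTop [-0.0059  0.002 ]
postSide [0.0048 0.002 ]
jfT [-0.0614 -0.0057]
jfS [-0.061 -0.007]
1 [2.1282393  2.31088769 0.        ] [-0.31839056  0.2595486  -0.3699171   0.94133063  0.          1.17016193] [ 1.33189445e-02  4.01479277e-01 -5.76910154e-01  5.92406897e-01
 -4.44089210e-16  1.50187143e+00]
-1 [ 2.31088769 -2.1282393   0.        ] [-3.18390560e-01  2.59548601e-01 -3.69917101e-01  9.41330625e-01
 -4.44089210e-16 -1.97143073e+00] [ 1.33189445e-02  4.01479277e-01 -5.76910154e-01  5.92406897e-01
 -4.44089210e-16 -1.63972122e+00]
```

```bash
cat >> h.py <<'E'
u=np.array([-.08215,.99662]);c=np.array([.4923,-.0582])
def W(s,z,n=0): return [*(c+u*s+n*np.array([-u[1],u[0]])),z]
rot=[2.1282393,2.31088769,0.]
def st():
    g=get_state();d=np.array(g["position"][:2])-c;print("t",round(g["clock"],2),"s",round(d@u,4),"z",round(g["position"][2],4),"F",np.round(g["contact_force"],1))
E
python3 - <<'E'
from h import *
grab(20);movep(W(-.019,.2),rot);st()
print(move_l(W(-.019,.115),.15,until_force=10));st()
for k in("top","side"):
    f=grab_frame(k);x,y=(240,190) if k=="top" else (290,190)
    cv2.imwrite(f"pics/{k}1.png",cv2.resize(f["img"][y:y+75,x:x+100,::-1],None,fx=6,fy=6,interpolation=cv2.INTER_CUBIC))
E
```

```text
t 3.38 s -0.0199 z 0.2001 F [-0.2  0.4 -0. ]
False
t 4.1 s -0.0195 z 0.1155 F [-0.4 -0.1  0.1]
```

View pics/side1.png

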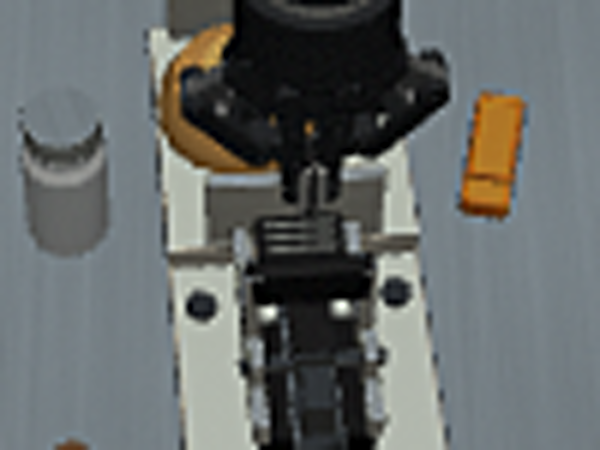

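The side view shows the shut fingertips at about (310,205) in the crop, centred across the pad and short of the post. I'll press and push now.

Run:
```python
from h import *
print(move_l(W(-.019,.0625),.06,until_force=20));st()
if get_state()["position"][2]<.067:
    sleep(.25);st()
    print(move_l(W(.03,.0625),.05,until_force=18));st()
```

```text
False
t 5.22 s -0.0192 z 0.0628 F [-2.  -1.9  4. ]
t 5.47 s -0.0191 z 0.0627 F [-2.6 -3.9  4.8]
False
t 6.61 s 0.0306 z 0.0625 F [ 0.4 -0.2  3.7]
```

Run:
```python
from h import *
print(move_l(W(.17,.0625),.05,until_force=18));st();sleep(.3);st()
f=grab_frame("top")
cv2.imwrite("pics/top2.png",cv2.resize(f["img"][150:270,200:360,::-1],None,fx=5,fy=5,interpolation=cv2.INTER_CUBIC))
```

```text
True
t 8.38 s 0.1226 z 0.0626 F [-0.2 -3.6  4.5]
t 8.68 s 0.1225 z 0.0627 F [-2.3  2.1  6.5]
```

View pics/top2.png

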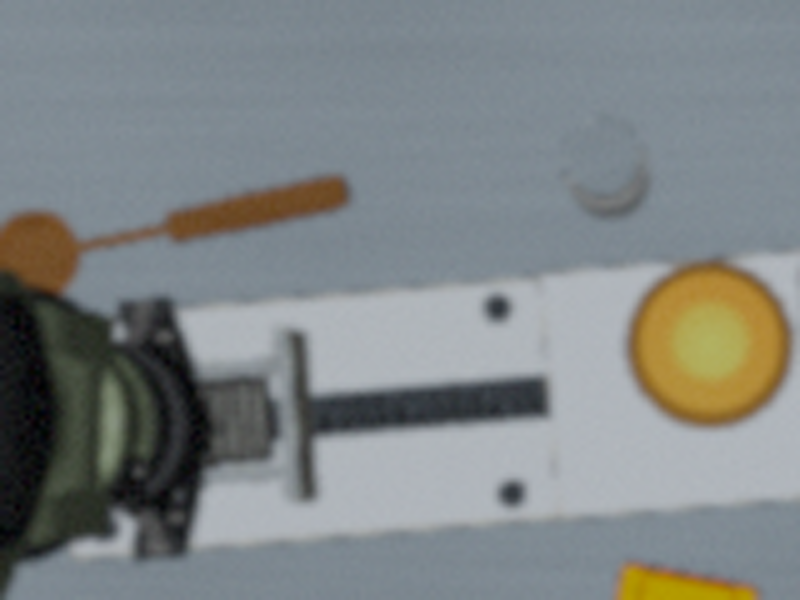

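The top view shows the jaw plate moved to about column 262 in the full image, roughly 134 mm. The squash hasn't moved. I'll push again to confirm this is the hard stop, with slightly more press depth.

Run:
```python
from h import *
move_l(W(.118,.0625),.04);st()
move_l(W(.118,.0615),.04);sleep(.1);st()
print(move_l(W(.16,.0615),.03,until_force=25));st();sleep(.2)
g=get_state();s=(np.array(g["position"][:2])-c)@u
move_l(W(s-.006,.0615),.03);st()
move_l(W(s-.006,.2),.08);sleep(.3);st()
f=grab_frame("top");x=tip_of("top","jaw_face");print([(r["centre"],r["score"],((atz(f,r["centre"],.058)[:2]-c)@u).round(4)) for r in x])
f=grab_frame("side");cv2.imwrite("pics/side3.png",cv2.resize(f["img"][170:320,240:440,::-1],None,fx=4,fy=4,interpolation=cv2.INTER_CUBIC))
```

```text
t 8.97 s 0.1181 z 0.0625 F [-0.8  2.7  4.5]
t 9.32 s 0.1179 z 0.0615 F [-1.2  0.7  4.5]
True
t 9.93 s 0.1219 z 0.0622 F [ 0.4 -2.1  3.9]
t 10.51 s 0.116 z 0.0615 F [0.7 2.3 3.6]
t 12.69 s 0.1159 z 0.1999 F [ 0.3 -1.3 -0.1]
[([261.5, 233.3], 0.88, np.float64(0.0674))]
```

View pics/side3.png

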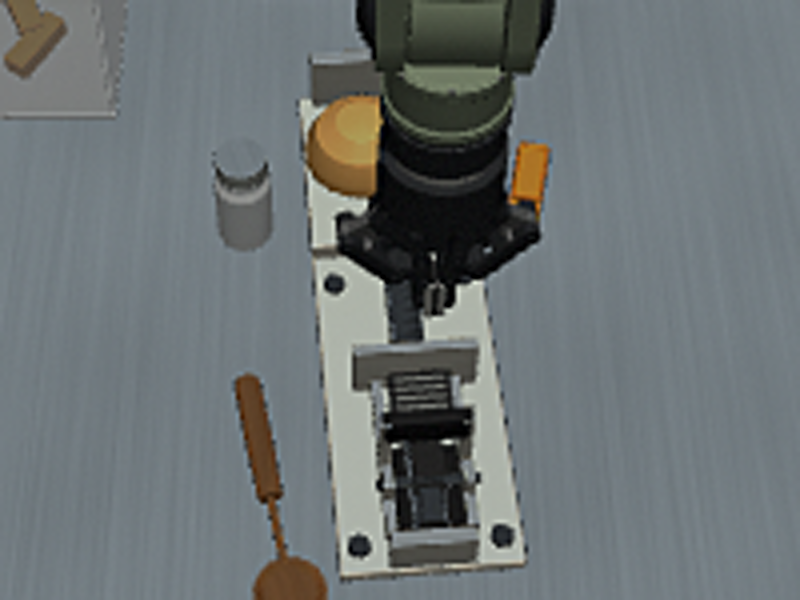

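The side view shows the jaw against the end stop around crop (430,535). The pad is up, the fingers are clear, and nothing else has moved.

```bash
python3 -c "
from h import *
sleep(.3);st();print(sign_off())"
```

```text
t 13.14 s 0.1159 z 0.2 F [-0.8  0.4  1. ]
the job is handed in; nothing more can be done
None
```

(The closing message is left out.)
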